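# Seat the keyed gear on the positioner spindle

## Task

Pick up the toothed gear with the two keyways in its bore and set it over the nose of the positioner's spindle so that it comes to rest on top of the cross key, clearly out of line with it. Then turn it while pressing down until it drops over the key, fully home on the round seat, and let go. Leave the plain flanged bush where it lies.

Things in the scene. Friction and masses are not known exactly. Their poses are not given: they have to be found in the camera images.
- gear: Loose steel gear, about 0.7 kg, flat with its boss up. Toothed flange 92 mm across, 10 mm thick; above it a hexagonal boss to grip, 54 mm across flats (one pair of flats faces +x and -x), top 42 mm above the underside. Through bore 28 mm wide with two opposite keyways 16 mm wide, making it 42 mm long. Origin: centre of the underside; x along the keyways (a half turn looks the same), z up.
- bush: Loose plain steel flanged bush of the gear's height (42 mm), but with a round boss (56 mm), a smooth-rimmed flange (92 mm) and a plain round 28 mm bore without keyways. It does not belong on the spindle. Origin: centre of the underside, z up.
- spindle: Fixed upright spindle (does not turn) on a grey bench positioner 60 mm high. Origin: centre of the round seat, a 116 mm disc with its flat top 75 mm above the bench; z up, x along the cross key. From the seat rises a round nose 22 mm in diameter up to 34 mm, tapering to 8 mm at its tip, 50 mm above the seat.
- key_top (a point): Top middle of the cross key through the spindle, 22 mm above the seat. The key runs along the spindle's x (a half turn looks the same): 36 mm long, 8 mm wide, rounded top. A gear out of line rests on it, underside 22 mm above the seat; within about 12 degrees of line it can drop flat onto the seat.

How it is judged:
On the way, in this order (a step that is already met when the one before it is completed fails the run):
1. the gear rests on top of the spindle's cross key, round the nose and out of line with the key (horizontal distance between gear and spindle below 0.012 m and z of gear in the frame of spindle between 0.015 and 0.03 m and angle between the x axis of gear and the x axis of spindle, either way round above 0.2 rad and contact force between gear and spindle above 1 N), for 0.2 s.
2. the gear has been turned and has dropped over the key onto the seat (z of gear in the frame of spindle below 0.008 m and horizontal distance between gear and spindle below 0.01 m), for 0.1 s.
At the end, for the whole second after the job is handed in: The gear lies on the spindle's seat, boss up: centre within 10 mm of the spindle's axis, underside within 6 mm of the seat, keyways over the key (within 0.4 rad), tilted less than 0.12 rad, at rest and released; the plain bush is within 30 mm of where it began (horizontal distance between gear and spindle below 0.01 m and z of gear in the frame of spindle between -0.005 and 0.006 m and angle between the x axis of gear and the x axis of spindle, either way round below 0.4 rad and angle between gear's own z axis and vertical below 0.12 rad and linear speed of gear below 0.02 m/s and distance of bush from where it was at the start of the episode below 0.03 m); the robot touches nothing.
It fails at once if the plain flanged bush is moved more than 30 mm (distance of bush from where it was at the start of the episode above 0.03 m).
It also fails if it takes over 42 s, if anything falls off the work surface, if the arm or the gripper's body presses on something with over 40 N, if the wrist force passes 120 N, or if a joint passes its speed limit or range.

## Robot

A 6-joint arm with a two-finger parallel gripper is mounted at the origin on the work surface. World frame = base frame: x ahead of the robot, y to its left, z up, the work surface at z = 0. Lengths are in m, angles in rad, forces in N, time in s.
With the tool pointing down it reaches from about 0.3 to 0.875 m from the base axis. Payload 6.4 kg.
Tool frame: the origin (TCP) lies on the centre line of the jaws, within the pads' length; the fingertips stand ctrl.nose_length ahead of it and the grasp point (between the pads) lies 6 mm ahead of it (ctrl.nose_length is the distance from the TCP to the fingertips, in m); x points along the fingers, y is the direction in which the jaws open and shut, and the axes are right-handed (so a half turn about x gives the same grasp; the last joint's range is limited). The gripper opens to 85 mm and grips with 20 to 120 N. Pads are 22 mm wide; open, the fingers measure 114 mm over their backs; the gripper's body (76 mm by 85 mm) begins 54 mm behind the grasp point. The pads swing forward as they close: fully open they stand 13 mm farther back than shut.
Start: joints at [0.894, 0.181, 1.607, -0, 1.354, -0.206], TCP at [0.261, 0.512, 0.256] pointing down, gripper open.
Joint ranges: [-2.99, 2.99], [-0.89, 2.07], [0.3, 2.58], [-1.14, 4.28], [0, 2.63], [-3.12, 3.12]. Speed limits (rad/s): [2.57, 2.57, 3.01, 3.14, 3.14, 3.14].

## Interface

Orientations are given as a unit quaternion [w, x, y, z].
In Python, from bench import telemetry, cams, workorder, spotter, ctrl gives the robot as it stands. The module is installed in compiled form; this text tells all that it offers.
- The arm moves only by the tool servo_tool, never from a script. Its argument "targets" is one flat list of numbers, 4 for each row, row after row: the shift along the tool's x, y, z in mm, then the turn about the tool's x in rad. A call has exactly 5 rows; each row shifts and turns the commanded pose from where the row before left it, along the tool's axes as they then stand; what a row does not reach is not made up. A row lasts 1/10 s, in which the tool goes at most 50 mm and 8.59 degrees, less where a joint would pass 70% of its speed; a pose out of reach is approached as far as the arm can. A call is refused whole if a number of a shift passes 50 or a number of a turn 0.15, either way. A call with a gripper value outside its range is refused whole. "fingers" is the finger opening in mm, from 0 to 85.4, set as the call begins (left out, the last holds). The fingers move at their own pace and stop on an object; the grip force is fixed at half the most. Time passes only in rows, so rows that do not move let the fingers close, or fill a call up. It gives the time, the measured TCP pose, the force and the opening at its end, in the units of the state.
- telemetry.get_obs(): the state, without advancing time (a new reading comes with each control period).
- cams.camera(name): name is "scene" or "side" or "wrist"; returns (picture, depth): 480x640x3 uint8, blue, green, red; 480x640 float32, m along the optical axis (not along the pixel's ray), 0 where there is no reading.
- cams.camera_params(name): a dict with "intrinsics" (3x3 intrinsics, pixels), "R" (3x3) and "t" (3): a world point X has camera coordinates R X + t; the wrist camera has in their place "mount" (4x4, takes a point from camera to tool coordinates, whose origin is the TCP and whose axes are the tool frame's). Camera axes: x right, y down, z forward; pixel columns grow to the right and rows downward; lengths in m; the calibration is good to about 2 mm. The wrist camera is an equidistant fisheye: a pixel r from the principal point sees the ray r / f radians off the axis. A picture is of the moment at which its call begins: read the wrist's pose just before it. camera_params takes no time and is no camera call.
- workorder.hand_in(): hands the job in, once; it reports no verdict.
Trained networks look in the newest picture that a camera, given by its name, has taken for a name from the list of things; names that differ only in an ending like _2 or _b are one class to them, and where a whole thing is asked for, a point or a joint stands for the part that bears it (a point fixed in the world has none). Each returns a list of dicts, best first, with "score" (0 to 1); they miss things now and then, are a little off and sometimes report something else, mostly with a low value. They report only what shows in the picture. A call takes as long as a camera call.
- spotter.search_frame(camera, thing): "pixel" ([column, row] in pixels, amid what is visible of it).
The state is a dict: "time_s": time; "q": joint angles; "dq": joint speeds; "joint_efforts": joint torques, N m; "eef_pos": TCP position; "eef_rot": TCP orientation; "wrist_force": force on the tool from outside, world axes, zero at the start; "torque": the same for the moment, N m; "opening": opening from 0.0 (shut) to 1.0 (fully open).
Only numpy, scipy, OpenCV 4.12 (cv2) and the standard library are available. Lean on these libraries where they do the work, as an engineer would, in place of code of your own. Each camera call takes 0.05 s, during which the arm holds its last target.

## Working session

There is one attempt and no reset: what is moved stays moved. The work goes in short steps, Python scripts to look and compute and a tool call to move; the robot and the scene stay as the last step left them, time stands still between calls to the robot, and variables do not carry over. Pictures are saved under pics/ and viewed, and the job is handed in when it is done.

Besides the shell and the picture viewer there is one more tool, called as name(argument=value, ...) on one line, values as JSON. servo_tool: Moves the arm, as the interface text tells. Its arguments: {"type":"object","properties":{"targets":{"type":"array","items":{"type":"number"}},"fingers":{"type":"number"}},"required":["targets"]}

```bash
mkdir -p pics; cat > h.py <<'E'
import numpy as np,cv2
from bench import telemetry,cams,workorder,spotter,ctrl
from scipy.spatial.transform import Rotation as Rn
def obs():
    o=telemetry.get_obs(); q=o['eef_rot']; R=Rn.from_quat([q[1],q[2],q[3],q[0]]).as_matrix(); return o,np.array(o['eef_pos']),R
def world(name,dep,us,vs):
    p=cams.camera_params(name);K=np.array(p['intrinsics']);R=np.array(p['R']);t=np.array(p['t'])
    d=dep[vs,us]; c=np.stack([(us-K[0,2])/K[0,0]*d,(vs-K[1,2])/K[1,1]*d,d],-1)
    return (c-t)@R
E
python3 - <<'E'
from h import *
o,p,R=obs(); print(o['time_s'],p,R.round(3),ctrl.nose_length,o['wrist_force'],o['opening'])
for n in ['scene','side','wrist']:
    im,d=cams.camera(n); cv2.imwrite(f'pics/{n}0.png',im); np.save(f'{n}0.npy',d)
    print(n,{k:np.array(v).round(3).tolist() for k,v in cams.camera_params(n).items()})
    for th in (['gear','bush','spindle'] if n!='side' else ['gear','spindle']): print(th,[(x['pixel'],x['score']) for x in spotter.search_frame(n,th)][:3])
print(obs()[0]['time_s'])
E
```

```text
0.0 [0.26047875 0.51205179 0.25539843] [[-0.001  0.454  0.891]
 [-0.001  0.891 -0.454]
 [-1.    -0.002 -0.   ]] 0.025 [-0.63609315  0.61743758  0.6535374 ] 1.0025124437022492
scene {'intrinsics': [[476.827, 0.0, 317.884], [0.0, 476.827, 232.186], [0.0, 0.0, 1.0]], 'R': [[0.489, 0.873, 0.003], [0.533, -0.295, -0.793], [-0.691, 0.389, -0.609]], 't': [-0.251, -0.217, 1.37]}
gear [([197.1, 322.3], 0.56)]
bush [([294.1, 289.8], 0.89)]
spindle [([408.6, 209.1], 0.81)]
side {'intrinsics': [[476.063, 0.0, 320.734], [0.0, 476.063, 231.909], [0.0, 0.0, 1.0]], 'R': [[0.739, -0.674, 0.009], [-0.451, -0.504, -0.737], [0.502, 0.54, -0.676]], 't': [-0.395, 0.286, 0.585]}
gear [([468.7, 340.4], 0.57)]
spindle [([243.3, 175.6], 0.72)]
wrist {'intrinsics': [[371.648, 0.0, 323.178], [0.0, 371.648, 246.531], [0.0, 0.0, 1.0]], 'mount': [[-0.0, -0.319, 0.948, -0.119], [1.0, -0.001, -0.0, -0.0], [0.001, 0.948, 0.319, -0.082], [0.0, 0.0, 0.0, 1.0]]}
gear []
bush []
spindle []
0.55
```

View pics/scene0.png

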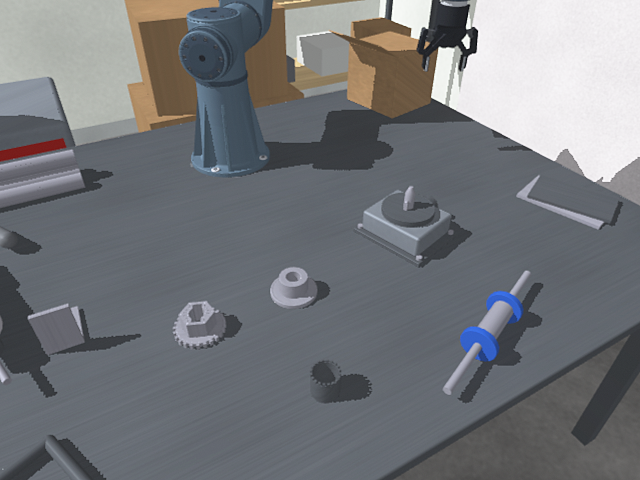

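View pics/side0.png

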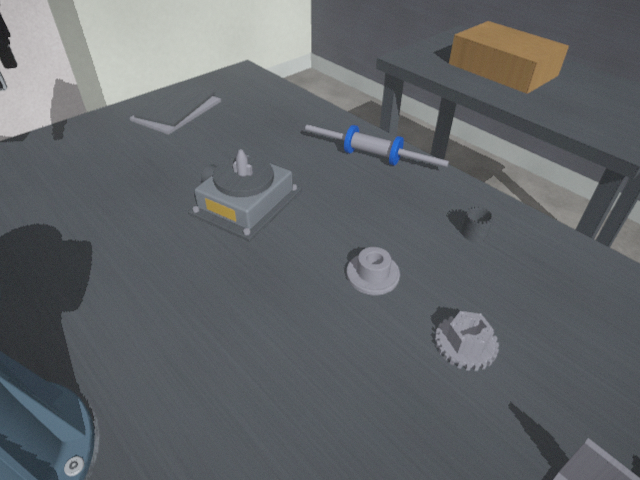

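View pics/wrist0.png

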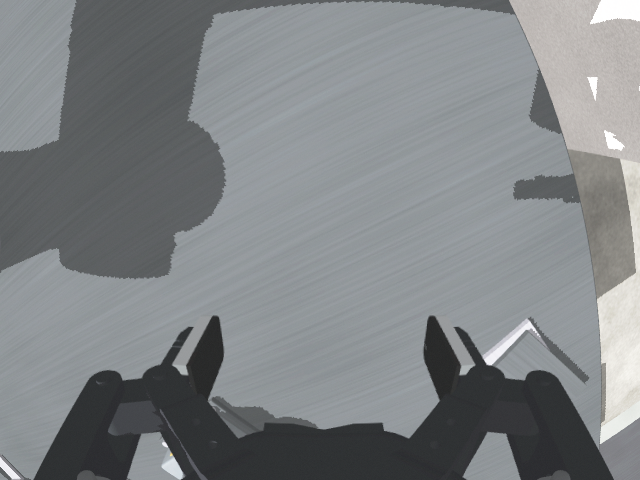

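The scene picture shows the gear with its hex boss at (197,322), the bush at (294,288) and the spindle at (408,208). The side picture shows the gear at (468,340) and the spindle at (243,175). I'll measure them from depth next.

```bash
cat > m.py <<'E'
from h import *
def cloud(name,dep):
    vs,us=np.nonzero(dep>0); return world(name,dep,us,vs),us,vs
if __name__=='__main__':
    for n,c in [('scene',[(197,322),(294,289),(408,209)]),('side',[(468,340),(374,272),(243,176)])]:
        d=np.load(n+'0.npy'); P,us,vs=cloud(n,d)
        for k,(u,v) in zip(['gear','bush','spin'],c):
            m=(abs(us-u)<65)&(abs(vs-v)<60); Q=P[m]
            print(n,k,'bench z',np.median(Q[Q[:,2]<0.005,2]).round(4))
            for lo,hi in ([(.006,.014),(.036,.048)] if k!='spin' else [(.05,.065),(.070,.080),(.085,.1),(.1,.107),(.11,.13)]):
                q=Q[(Q[:,2]>lo)&(Q[:,2]<hi)]
                if len(q)<3: print(lo,len(q)); continue
                (cx,cy),r=cv2.minEnclosingCircle(q[:,:2].astype(np.float32))
                print(lo,hi,len(q),'mean',q.mean(0).round(4),'circ',round(cx,4),round(cy,4),round(r,4),'zmed',np.median(q[:,2]).round(4),q[:,2].max().round(4))
E
python3 m.py
```

```text
scene gear bench z -0.0006
0.006 0.014 762 mean [ 0.5932 -0.2847  0.0095] circ 0.5789 -0.2815 0.0469 zmed 0.0094 0.0138
0.036 0.048 523 mean [ 0.58   -0.2816  0.0408] circ 0.5776 -0.2813 0.0314 zmed 0.0411 0.0444
scene bush bench z -0.0007
0.006 0.014 657 mean [ 0.5901 -0.0955  0.0094] circ 0.5359 -0.0058 0.1406 zmed 0.0094 0.0139
0.036 0.048 408 mean [ 0.5787 -0.092   0.0406] circ 0.5758 -0.0916 0.0304 zmed 0.0408 0.0446
scene spin bench z -0.0009
0.05 0.065 1227 mean [0.5569 0.1993 0.0579] circ 0.5318 0.215 0.0968 zmed 0.0585 0.0649
0.07 0.08 1160 mean [0.5376 0.2095 0.0741] circ 0.531 0.2141 0.0595 zmed 0.0742 0.08
0.085 0.1 68 mean [0.5377 0.2075 0.0926] circ 0.5353 0.2088 0.013 zmed 0.0931 0.099
0.1 0.107 28 mean [0.5366 0.2098 0.103 ] circ 0.5337 0.2134 0.0104 zmed 0.1028 0.1069
0.11 0.13 64 mean [0.5339 0.2124 0.1167] circ 0.5337 0.2123 0.0108 zmed 0.1159 0.1249
side gear bench z -0.0003
0.006 0.014 1199 mean [ 0.5612 -0.2865  0.0097] circ 0.5745 -0.2803 0.0469 zmed 0.0097 0.014
0.036 0.048 814 mean [ 0.5733 -0.2812  0.0411] circ 0.5751 -0.2799 0.0316 zmed 0.0414 0.0446
side bush bench z -0.0002
0.006 0.014 889 mean [ 0.5599 -0.102   0.0097] circ 0.5659 -0.1432 0.0997 zmed 0.0097 0.014
0.036 0.048 558 mean [ 0.5707 -0.0916  0.0411] circ 0.5734 -0.0899 0.029 zmed 0.0415 0.0441
side spin bench z -0.0001
0.05 0.065 1616 mean [0.5031 0.1923 0.0582] circ 0.5258 0.2144 0.0969 zmed 0.0591 0.065
0.07 0.08 1507 mean [0.5216 0.2076 0.0747] circ 0.527 0.2153 0.0596 zmed 0.0748 0.08
0.085 0.1 125 mean [0.5247 0.2103 0.0922] circ 0.5258 0.2152 0.0191 zmed 0.0923 0.0997
0.1 0.107 33 mean [0.5232 0.2091 0.1036] circ 0.5261 0.2125 0.0108 zmed 0.1031 0.1069
0.11 0.13 80 mean [0.5252 0.2126 0.1176] circ 0.5267 0.2146 0.0098 zmed 0.1171 0.1264
```

```bash
python3 - <<'E'
import cv2,numpy as np
a=cv2.imread('pics/scene0.png');b=cv2.imread('pics/side0.png')
def c(i,u,v,s): return cv2.resize(i[v-s:v+s,u-s:u+s],(400,300) if 0 else (390,390),interpolation=cv2.INTER_CUBIC)
cv2.imwrite('pics/crop0.png',cv2.resize(np.vstack([np.hstack([c(a,197,322,35),c(a,408,205,35)]),np.hstack([c(b,468,340,40),c(b,243,175,40)])]),(600,600)))
E
```

```text
(no output)
```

View pics/crop0.png

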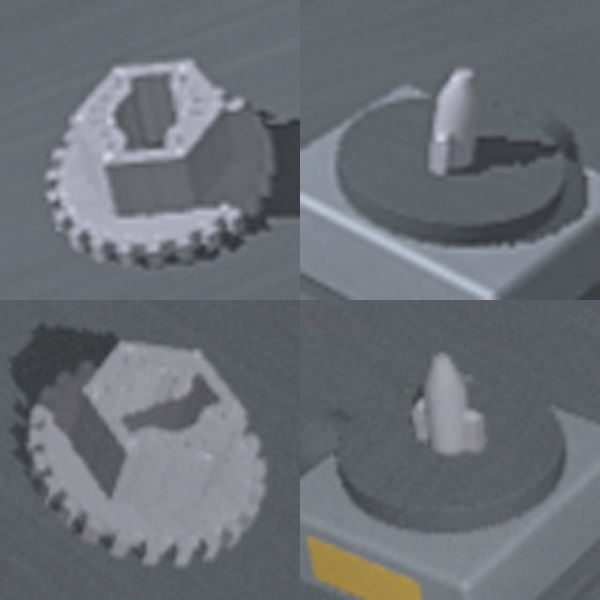

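```bash
cat > fit.py <<'E'
from h import *
from scipy.optimize import minimize
def ortho(n,img,dep,c,z,half=.05,s=4):
    N=int(half*2000*s/1); N=int(2*half*1000*s)
    g=(np.arange(N)+.5)/(1000*s)-half
    X,Y=np.meshgrid(c[0]+g,c[1]+g)   # col->x,row->y
    p=cams.camera_params(n);K=np.array(p['intrinsics']);R=np.array(p['R']);t=np.array(p['t'])
    C=np.stack([X,Y,np.full_like(X,z)],-1)@R.T+t
    u=(K[0,0]*C[...,0]/C[...,2]+K[0,2]).astype(np.float32);v=(K[1,1]*C[...,1]/C[...,2]+K[1,2]).astype(np.float32)
    im=cv2.remap(img,u,v,cv2.INTER_CUBIC); d=cv2.remap(dep,u,v,cv2.INTER_LINEAR)
    return im,(d-C[...,2]),X,Y
def gmodel(X,Y,cx,cy,a):
    x=(X-cx)*np.cos(a)+(Y-cy)*np.sin(a); y=-(X-cx)*np.sin(a)+(Y-cy)*np.cos(a)
    h=np.ones_like(x,bool)
    for k in range(3): h&=abs(x*np.cos(k*np.pi/3)+y*np.sin(k*np.pi/3))<.027
    return h & ~((np.hypot(x,y)<.014)|((abs(x)<.021)&(abs(y)<.008)))
if __name__=='__main__':
    outs=[]
    for n,c in [('scene',(.5776,-.2813)),('side',(.5751,-.2799))]:
        im,e,X,Y=ortho(n,cv2.imread(f'pics/{n}0.png'),np.load(n+'0.npy'),c,.041)
        m=abs(e)<.006
        best=(0,)
        for st,sa in [(.004,.1),(.001,.03),(.0005,.01)]:
            b0=best[1:] if len(best)>1 else None
            cs=[(c[0]+i*st,c[1]+j*st) for i in(-1,0,1) for j in (-1,0,1)] if b0 is None else [(b0[0]+i*st,b0[1]+j*st) for i in range(-2,3) for j in range(-2,3)]
            an=np.arange(-np.pi/2,np.pi/2,sa) if b0 is None else b0[2]+sa*np.arange(-4,5)
            for cx,cy in cs:
                for a in an:
                    g=gmodel(X,Y,cx,cy,a); i=(g&m).sum()/(g|m).sum()
                    if i>best[0]: best=(i,cx,cy,a)
        print(n,np.round(best,4),np.degrees(best[3]))
        ct,_=cv2.findContours(gmodel(X,Y,*best[1:]).astype(np.uint8),cv2.RETR_LIST,cv2.CHAIN_APPROX_NONE)
        a=im.copy(); cv2.drawContours(a,ct,-1,(0,0,255),1); outs.append(a)
    for n,c in [('scene',(.5325,.2137)),('side',(.5266,.2145))]:
        im,e,X,Y=ortho(n,cv2.imread(f'pics/{n}0.png'),np.load(n+'0.npy'),c,.093)
        outs.append(im)
    cv2.imwrite('pics/ortho0.png',cv2.resize(np.vstack([np.hstack(outs[:2]),np.hstack(outs[2:])]),(600,600)))
    for n,c in [('scene',(.533,.213)),('side',(.5264,.2145))]:
        d=np.load(n+'0.npy');vs,us=np.nonzero(d>0);P=world(n,d,us,vs)
        q=P[(np.hypot(P[:,0]-c[0],P[:,1]-c[1])<.03)&(P[:,2]>.082)&(P[:,2]<.0975)]
        r=np.hypot(q[:,0]-c[0],q[:,1]-c[1]);k=q[r>.0125]-np.r_[c,0]
        print(n,len(k),np.c_[k*1000,np.degrees(np.arctan2(k[:,1],k[:,0]))].round(1)[::3].tolist())
E
python3 fit.py
```

```text
scene [ 0.8247  0.5801 -0.2818 -0.3808] -21.818022379431977
side [ 0.8088  0.5731 -0.2809 -0.3808] -21.818022379431977
scene 22 [[3.8, -13.2, 97.1, -73.7], [5.2, -16.4, 93.8, -72.4], [8.5, -10.9, 93.9, -52.2], [8.0, -10.1, 90.8, -51.6], [8.2, -12.7, 89.2, -57.2], [5.1, -15.1, 85.6, -71.4], [3.9, -16.5, 82.7, -76.8], [9.5, -13.1, 84.9, -54.0]]
side 50 [[-6.6, 15.4, 96.7, 113.2], [-7.2, 11.2, 96.8, 122.8], [-8.6, 9.3, 96.1, 132.7], [-6.9, 12.7, 91.3, 118.3], [-8.5, 14.2, 89.0, 120.9], [7.5, -13.2, 95.8, -60.5], [-10.4, 15.1, 87.2, 124.6], [-6.2, 11.2, 87.2, 118.8], [9.0, -13.9, 93.2, -57.0], [-8.8, 14.7, 84.3, 120.9], [6.7, -13.7, 91.9, -63.8], [-11.3, 14.6, 83.2, 127.8], [5.6, -15.1, 90.9, -69.7], [3.7, -14.1, 89.0, -75.3], [10.9, -13.2, 85.1, -50.4], [7.2, -15.3, 85.6, -64.8], [5.5, -14.1, 83.5, -68.8]]
```

View pics/ortho0.png

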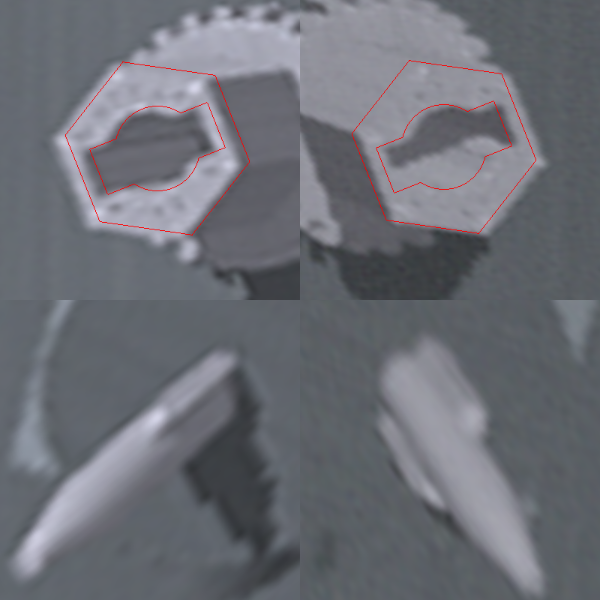

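The gear is near (0.577,-0.281), turned about -20°. The spindle is near (0.529,0.2145), with the key at about -60°. I'll move over the spindle first to refine this with the wrist camera.

servo_tool(targets=[0,-15.6,34.9,0,0,-15.6,34.9,0,0,-15.6,34.9,0,0,-15.6,34.9,0,0,-15.6,34.9,0], fingers=85.4)

```text
time_s: 1.05
eef_pos: [0.3817, 0.3626, 0.2565]
eef_rot: [0.688, 0.165, 0.688, -0.165]
wrist_force: [1.1, 0.3, 0.7]
opening: 1.001
```

servo_tool(targets=[0,-15.6,34.9,0,0,-15.6,34.9,0,0,-15.6,34.9,0,0,-15.6,34.9,0,0,-15.6,34.9,0])

```text
time_s: 1.55
eef_pos: [0.5019, 0.2138, 0.2565]
eef_rot: [0.688, 0.165, 0.687, -0.165]
wrist_force: [0.0, 0.4, -0.2]
opening: 0.996
```

```bash
cat > wr.py <<'E'
from h import *
def grab(tag):
    o,p,R=obs(); im,d=cams.camera('wrist'); cv2.imwrite(f'pics/w{tag}.png',im); np.savez(f'w{tag}.npz',im=im,d=d,p=p,R=R)
    return im,d,p,R
def worth(im,d,p,R,c,z,half=.05,s=4):
    """rectified top view on plane z"""
    N=int(2*half*1000*s); g=(np.arange(N)+.5)/(1000*s)-half
    X,Y=np.meshgrid(c[0]+g,c[1]+g); W=np.stack([X,Y,np.full_like(X,z)],-1)
    cp=cams.camera_params('wrist');K=np.array(cp['intrinsics']);M=np.array(cp['mount'])
    C=((W-p)@R-M[:3,3])@M[:3,:3]
    rho=np.hypot(C[...,0],C[...,1]);th=np.arctan2(rho,C[...,2]);f=K[0,0]
    u=(K[0,2]+f*th*C[...,0]/rho).astype(np.float32);v=(K[1,2]+f*th*C[...,1]/rho).astype(np.float32)
    return cv2.remap(im,u,v,cv2.INTER_CUBIC),X,Y
def wcloud(d,p,R):
    cp=cams.camera_params('wrist');K=np.array(cp['intrinsics']);M=np.array(cp['mount'])
    vs,us=np.nonzero(d>0); a=(us-K[0,2])/K[0,0];b=(vs-K[1,2])/K[0,0];th=np.hypot(a,b)+1e-9
    z=d[vs,us]; C=np.stack([np.tan(th)*a/th*z,np.tan(th)*b/th*z,z],-1)
    ok=th<1.2
    return ((C@M[:3,:3].T+M[:3,3])@R.T+p)[ok],us[ok],vs[ok]
E
python3 - <<'E'
from wr import *
im,d,p,R=grab('s1'); print(obs()[0]['time_s'],p,R.round(3).tolist())
print(spotter.search_frame('wrist','spindle')[:2])
P,us,vs=wcloud(d,p,R)
c=np.array([.529,.2145])
near=np.hypot(P[:,0]-c[0],P[:,1]-c[1])<.09
P=P[near]
for lo,hi in [(.07,.08),(.082,.1),(.1,.107),(.107,.13)]:
    q=P[(P[:,2]>lo)&(P[:,2]<hi)]
    (cx,cy),r=cv2.minEnclosingCircle(q[:,:2].astype(np.float32)); print(lo,len(q),q.mean(0).round(4),round(cx,4),round(cy,4),round(r,4),np.median(q[:,2]).round(4),q[:,2].max())
a=worth(im,d,p,R,c,.075,half=.075)[0]; b=worth(im,d,p,R,c,.097,half=.03,s=10)[0]
cv2.imwrite('pics/so1.png',np.hstack([cv2.resize(a,(400,400)),cv2.resize(b,(400,400))]))
E
```

```text
1.6 [0.50193111 0.2137895  0.25650233] [[0.0, 0.454, 0.891], [0.0, 0.891, -0.454], [-1.0, 0.0, 0.0]]
[{'pixel': [340.7, 244.4], 'score': 0.69}]
0.07 12160 [0.5255 0.217  0.0761] 0.5293 0.2157 0.0583 0.0761 0.07996485703967868
0.082 351 [0.523  0.2195 0.0926] 0.5292 0.2158 0.0187 0.0942 0.09988634906644231
0.1 84 [0.5212 0.2185 0.1033] 0.5257 0.2172 0.0104 0.103 0.10692404902770314
0.107 608 [0.5258 0.2169 0.1177] 0.5291 0.2158 0.0111 0.117 0.12777692301408586
```

View pics/so1.png

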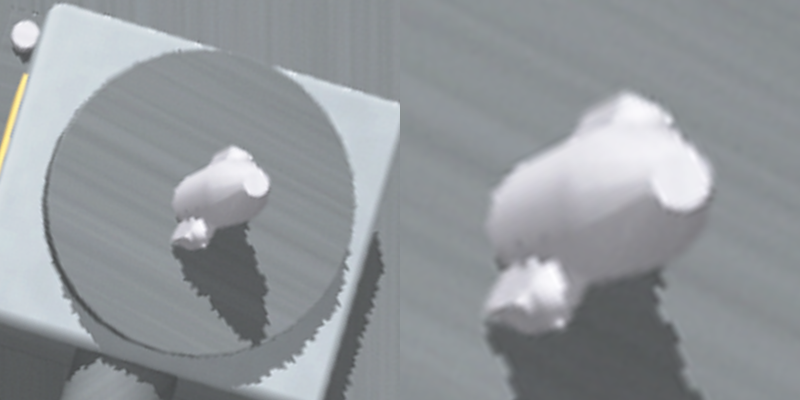

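View pics/ws1.png

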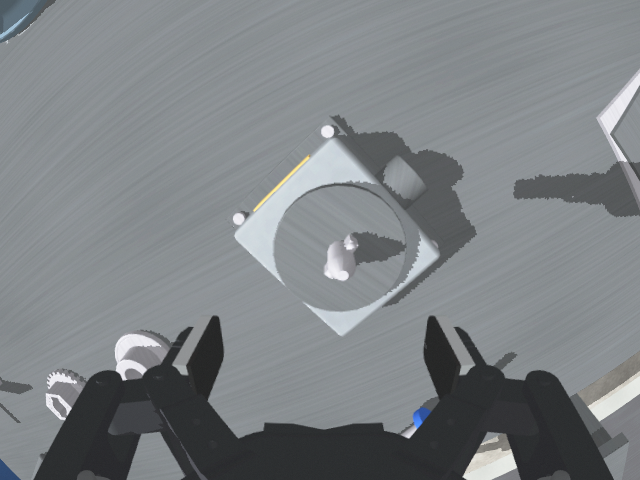

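The wrist picture shows the seat disc around (340,246), with the key ends at about (351,242) and (331,272). The spindle centre reads (0.5292,0.2157). Next is the key angle, using radii outside the nose.

```bash
python3 - <<'E'
from wr import *
z=np.load('ws1.npz'); P,us,vs=wcloud(z['d'],z['p'],z['R'])
c=np.array([.5292,.2157])
q=P[:,:2]-c; r=np.hypot(*q.T); m=(r>.0125)&(r<.025)&(P[:,2]>.082)&(P[:,2]<.1)
k=q[m]; print(m.sum())
for s in (1,-1):
    kk=k[(k@[.5,-.866])*s>0]; print(len(kk),kk.mean(0).round(4),np.degrees(np.arctan2(*kk.mean(0)[::-1])))
    top=P[m][((k@[.5,-.866])*s>0)]; t=top[top[:,2]>.0935]; print(len(t),(t.mean(0)[:2]-c).round(4),top[:,2].max(), np.degrees(np.arctan2(*(t.mean(0)[:2]-c)[::-1])))
E
```

```text
184
55 [ 0.0052 -0.0149] -70.74929199964124
34 [ 0.006  -0.0144] 0.0993775001277401 -67.3571285508727
129 [-0.008   0.0136] 120.44619066422972
75 [-0.0072  0.0134] 0.0997511289508062 118.31885058219137
```

servo_tool(targets=[0,-27,20,0,0,-42,24,0,0,-42,24,0,0,-42,24,0,0,-42,24,0])

```text
time_s: 2.15
eef_pos: [0.5157, -0.0122, 0.2565]
eef_rot: [0.688, 0.165, 0.688, -0.164]
wrist_force: [0.7, 0.5, 0.7]
opening: 0.999
```

servo_tool(targets=[0,-42,24,0,0,-42,24,0,0,-42,24,0,0,-42,24,0,0,-42,24,0])

```text
time_s: 2.65
eef_pos: [0.5277, -0.254, 0.2565]
eef_rot: [0.688, 0.165, 0.688, -0.165]
wrist_force: [1.2, 0.6, -0.1]
opening: 0.999
```

```bash
python3 - <<'E'
from wr import *
from fit import gmodel
im,d,p,R=grab('g1'); print(obs()[0]['time_s'],p)
P,us,vs=wcloud(d,p,R); c=np.array([.5768,-.281])
P=P[np.hypot(P[:,0]-c[0],P[:,1]-c[1])<.07]
for lo,hi in [(.006,.014),(.038,.048)]:
    q=P[(P[:,2]>lo)&(P[:,2]<hi)]
    (cx,cy),r=cv2.minEnclosingCircle(q[:,:2].astype(np.float32)); print(lo,len(q),q.mean(0).round(4),round(cx,4),round(cy,4),round(r,4),np.median(q[:,2]).round(4))
t=P[(P[:,2]>.0395)&(P[:,2]<.046)]
s=2000;N=200
m=np.zeros((N,N),np.uint8); ij=((t[:,:2]-c+.05)*s).astype(int); m[ij[:,1],ij[:,0]]=1
m=cv2.morphologyEx(m,cv2.MORPH_CLOSE,np.ones((3,3),np.uint8)).astype(bool)
g=(np.arange(N)+.5)/s-.05;X,Y=np.meshgrid(c[0]+g,c[1]+g)
best=(0,c[0],c[1],-.35)
for st,sa in [(.002,.05),(.001,.02),(.0004,.01),(.0002,.005)]:
    b0=best
    for i in range(-3,4):
        for j in range(-3,4):
            for k in range(-4,5):
                x=(b0[1]+i*st,b0[2]+j*st,b0[3]+k*sa); M=gmodel(X,Y,*x); v=(M&m).sum()/(M|m).sum()
                if v>best[0]: best=(v,)+x
print(np.round(best,4),np.degrees(best[3]))
o=worth(im,d,p,R,c,.042)[0]; X2=worth(im,d,p,R,c,.042)
ct,_=cv2.findContours(gmodel(X2[1],X2[2],*best[1:]).astype(np.uint8),cv2.RETR_LIST,cv2.CHAIN_APPROX_NONE); cv2.drawContours(o,ct,-1,(0,0,255),1)
cv2.imwrite('pics/go1.png',np.hstack([o,cv2.resize(m.astype(np.uint8)*255,(400,400))[...,None].repeat(3,2)]))
E
```

```text
2.7 [ 0.52769205 -0.25396304  0.25648402]
0.006 2452 [ 0.5651 -0.2751  0.0109] 0.5766 -0.2807 0.0473 0.011
0.038 1787 [ 0.5754 -0.2805  0.0428] 0.5765 -0.2816 0.0313 0.0429
[ 0.8793  0.5762 -0.2808 -0.375 ] -21.48591731740587
```

View pics/go1.png

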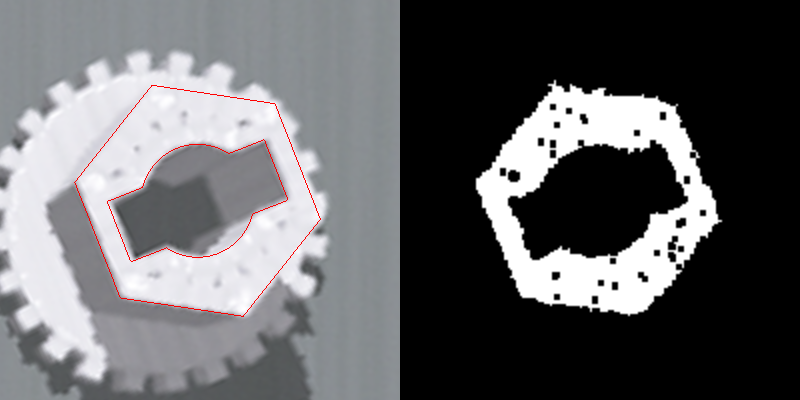

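The gear fit is clean: centre (0.5763,-0.2808), -21.5°. The jaw axis will be 38.5°, so I turn +0.4276 rad.

servo_tool(targets=[30,0,0,0.1425,30,0,0,0.1425,30,0,0,0.1425,10,10.6,25.6,0,10,10.6,25.6,0])

```text
time_s: 3.2
eef_pos: [0.5761, -0.2782, 0.1448]
eef_rot: [0.636, 0.307, 0.638, -0.307]
wrist_force: [0.9, -0.6, 0.1]
opening: 0.998
```

```bash
python3 - <<'E'
from h import *
o,p,R=obs(); print(p,np.degrees(np.arctan2(R[1,1],R[0,1])),R[:,0].round(4)); print(((np.array([.5763,-.2808,.044])-p)@R*1000).round(1))
E
```

```text
[ 0.57613313 -0.27821507  0.14480086] 38.54555486579177 [-0.0019  0.0017 -1.    ]
[100.8  -1.4   2.4]
```

servo_tool(targets=[20,0,0,0,20,0,0,0,20,0,0,0,0,0,0,0,0,0,0,0])

```text
time_s: 3.7
eef_pos: [0.5763, -0.2788, 0.0863]
eef_rot: [0.637, 0.307, 0.637, -0.307]
wrist_force: [0.6, 0.6, 0.0]
opening: 1.002
```

```bash
python3 - <<'E'
from wr import *
im,d,p,R=grab('g2'); print(p,np.degrees(np.arctan2(R[1,1],R[0,1])),R[:,0].round(4)); print(((np.array([.5763,-.2808,.044])-p)@R*1000).round(1))
E
```

```text
[ 0.5762568  -0.2788359   0.08631075] 38.56393777682221 [-7.e-04  7.e-04 -1.e+00]
[42.3 -1.2  1.6]
```

View pics/wg2.png

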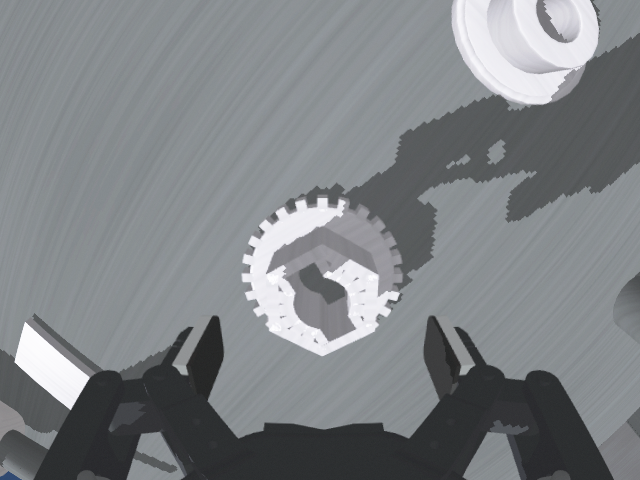

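The wrist picture shows the gear between the open jaws at about (322,300), with its flats parallel to the pads and the bush well clear at (530,45). I'll descend and close.

servo_tool(targets=[15,-1.2,1.6,0,15,0,0,0,8,0,0,0,4,0,0,0,0,0,0,0])

```text
time_s: 4.25
eef_pos: [0.5756, -0.2813, 0.0431]
eef_rot: [0.636, 0.307, 0.638, -0.307]
wrist_force: [0.5, -0.0, -0.6]
opening: 0.999
```

servo_tool(targets=[0,0,0,0,0,0,0,0,0,0,0,0,0,0,0,0,0,0,0,0], fingers=40)

```text
time_s: 4.75
eef_pos: [0.5771, -0.2821, 0.0454]
eef_rot: [0.638, 0.307, 0.636, -0.307]
wrist_force: [1.0, 1.2, 5.4]
opening: 0.615
```

servo_tool(targets=[0,0,0,0,0,0,0,0,0,0,0,0,0,0,0,0,0,0,0,0])

```text
time_s: 5.25
eef_pos: [0.5771, -0.2821, 0.0455]
eef_rot: [0.638, 0.307, 0.636, -0.307]
wrist_force: [0.8, 1.0, 7.1]
opening: 0.618
```

```bash
python3 - <<'E'
from wr import *
im,d,p,R=grab('g3'); o=obs()[0];print(p,np.degrees(np.arctan2(R[1,1],R[0,1])),o['wrist_force'],o['opening']*85.4,ctrl.nose_length)
E
```

```text
[ 0.57711648 -0.28209507  0.0454596 ] 38.53000138481695 [1.10191435 0.1350339  5.58484124] 52.55936126941877 0.025
```

View pics/wg3.png

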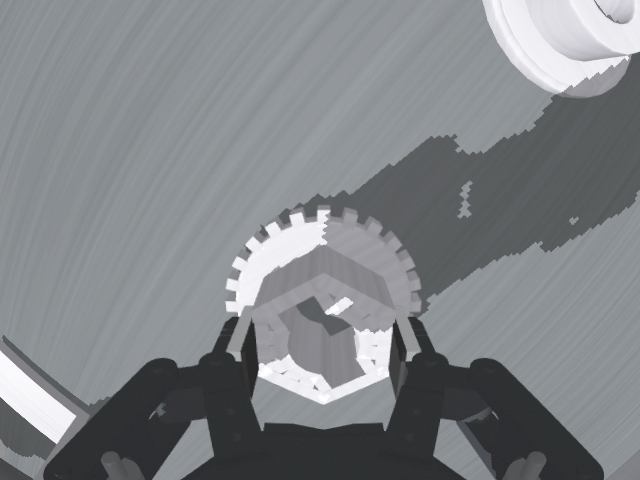

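The jaws stopped at 52.6 mm on the flats. The gear shows centred between the pads at about (323,340). Now I'll lift.

servo_tool(targets=[-20,0,0,0,-40,0,0,0,-40,0,0,0,-40,0,0,0,-40,0,0,0])

```text
time_s: 5.8
eef_pos: [0.5749, -0.2809, 0.2238]
eef_rot: [0.636, 0.307, 0.638, -0.307]
wrist_force: [0.8, -0.5, -4.7]
opening: 0.618
```

servo_tool(targets=[0,10,-15.4,0,0,19,-29,0,0,19,-29,0,0,19,-29,0,0,19,-29,0])

```text
time_s: 6.3
eef_pos: [0.5594, -0.1226, 0.2209]
eef_rot: [0.635, 0.307, 0.639, -0.307]
wrist_force: [0.3, 1.0, -7.5]
opening: 0.62
```

servo_tool(targets=[0,19,-29,0,0,19,-29,0,0,19,-29,0,0,19,-29,0,0,19,-29,0])

```text
time_s: 6.8
eef_pos: [0.543, 0.0494, 0.2212]
eef_rot: [0.635, 0.306, 0.639, -0.308]
wrist_force: [0.5, -0.0, -5.8]
opening: 0.617
```

servo_tool(targets=[0,19,-29,0,0,19,-29,0,0,19,-29,0,0,19,-29,0,0,15,-24,0])

```text
time_s: 7.3
eef_pos: [0.5268, 0.2155, 0.2211]
eef_rot: [0.636, 0.306, 0.639, -0.308]
wrist_force: [1.7, 0.3, -6.1]
opening: 0.618
```

servo_tool(targets=[0,0,0,0,0,0,0,0,0,0,0,0,0,0,0,0,0,0,0,0])

```text
time_s: 7.8
eef_pos: [0.5297, 0.2126, 0.224]
eef_rot: [0.637, 0.307, 0.637, -0.308]
wrist_force: [1.0, -0.3, -6.0]
opening: 0.62
```

```bash
python3 - <<'E'
from wr import *
im,d,p,R=grab('h1'); o=obs()[0];print(o['time_s'],p,np.degrees(np.arctan2(R[1,1],R[0,1])),R[:,0].round(4),o['wrist_force'],o['opening']*85.4)
P,us,vs=wcloud(d,p,R); T=(P-p)@R*1000
# gear top: tool x about 45.5-42=3.5
for lo,hi in [(-2,8),(30,40)]:
    m=(T[:,0]>lo)&(T[:,0]<hi)&(np.hypot(T[:,1],T[:,2])<60); q=T[m]
    if len(q)>10: (cy,cz),r=cv2.minEnclosingCircle(q[:,1:].astype(np.float32)); print(lo,len(q),np.median(q[:,0]),q.mean(0).round(1),q.min(0).round(1),q.max(0).round(1),round(cy,2),round(cz,2),round(r,2))
for n in['scene','side']:
    im,d=cams.camera(n); cv2.imwrite(f'pics/{n}1.png',im); np.save(n+'1.npy',d)
    print(n,spotter.search_frame(n,'gear')[:1])
E
```

```text
7.85 [0.52966597 0.21261686 0.22401807] 38.45476585026921 [-4.e-04 -2.e-04 -1.e+00] [-0.14159654 -0.08612489 -6.10803903] 52.657193038775425
-2 11271 2.5069770634627373 [ 2.8 -0.  -4.5] [ -2.  -40.1 -32.2] [ 8.  39.7 30.1] -0.22 -6.69 39.88
30 9878 34.3864246441934 [ 34.5  -0.2 -23.6] [ 30.  -47.  -47.6] [40.  45.9 21.9] -0.52 -3.11 46.61
scene [{'pixel': [413.9, 157.6], 'score': 0.85}]
side [{'pixel': [242.0, 120.9], 'score': 0.86}]
```

View pics/wh1.png

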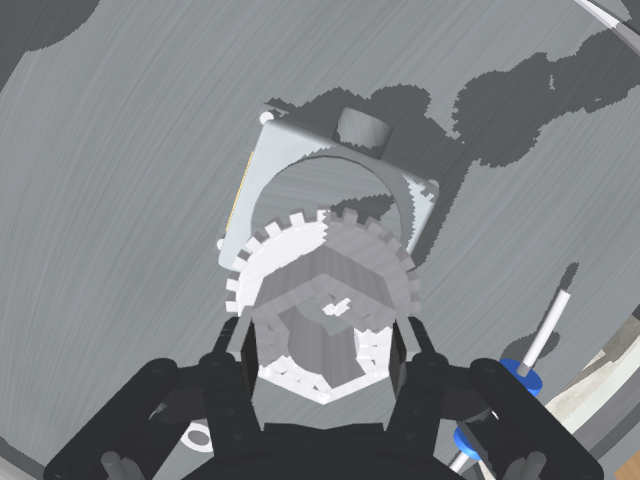

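View pics/side1.png

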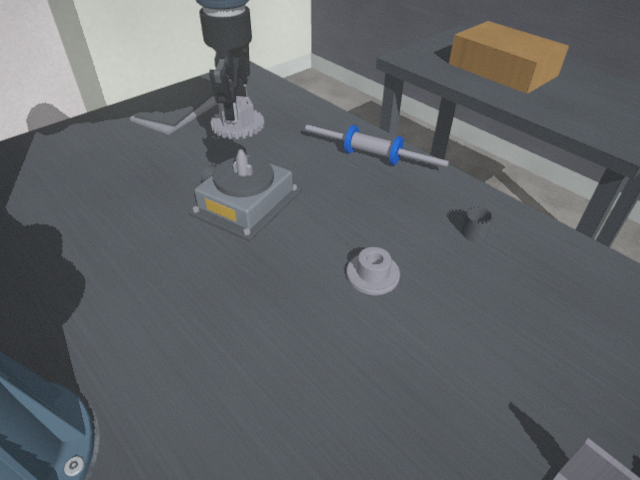

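```bash
python3 - <<'E'
from h import *
for n,sp in [('scene',(.531,.2141)),('side',(.5270,.2150))]:
    d=np.load(n+'1.npy');vs,us=np.nonzero(d>0);P=world(n,d,us,vs)
    P=P[(np.hypot(P[:,0]-.529,P[:,1]-.213)<.056)]
    for lo,hi in [(.175,.183),(.183,.193),(.2,.212),(.212,.222)]:
        q=P[(P[:,2]>lo)&(P[:,2]<hi)]
        if len(q)<10: continue
        (cx,cy),r=cv2.minEnclosingCircle(q[:,:2].astype(np.float32)); print(n,lo,len(q),round(cx,4),round(cy,4),round(r,4),'rel',np.round((cx-sp[0],cy-sp[1]),4))
    # spindle seat now
    d=np.load(n+'0.npy');vs,us=np.nonzero(d>0);P=world(n,d,us,vs)
    for lo,hi in [(.073,.078),(.066,.078)]:
        q=P[(P[:,2]>lo)&(P[:,2]<hi)&(np.hypot(P[:,0]-.529,P[:,1]-.215)<.066)]
        print('seat',[np.round(x,4) for x in cv2.minEnclosingCircle(q[:,:2].astype(np.float32))])
    q=P[(P[:,2]>.107)&(P[:,2]<.14)&(np.hypot(P[:,0]-.529,P[:,1]-.215)<.03)]
    print('nose',[np.round(x,4) for x in cv2.minEnclosingCircle(q[:,:2].astype(np.float32))])
E
```

```text
scene 0.175 98 0.5348 0.2081 0.0458 rel [ 0.0038 -0.006 ]
scene 0.183 472 0.53 0.2115 0.0492 rel [-0.001  -0.0026]
scene 0.2 230 0.5345 0.2059 0.0381 rel [ 0.0035 -0.0082]
scene 0.212 395 0.5332 0.2097 0.0402 rel [ 0.0022 -0.0044]
seat [array([0.5318, 0.2143]), np.float64(0.0589)]
seat [array([0.531 , 0.2141]), np.float64(0.0595)]
nose [array([0.5337, 0.2123]), np.float64(0.0108)]
side 0.175 118 0.5246 0.2106 0.0458 rel [-0.0024 -0.0044]
side 0.183 665 0.5267 0.213 0.0473 rel [-0.0003 -0.002 ]
side 0.2 193 0.5216 0.2099 0.0323 rel [-0.0054 -0.0051]
side 0.212 353 0.5257 0.2076 0.0362 rel [-0.0013 -0.0074]
seat [array([0.527 , 0.2153]), np.float64(0.0596)]
seat [array([0.527 , 0.2153]), np.float64(0.0596)]
nose [array([0.5263, 0.2141]), np.float64(0.0103)]
```

Gear and spindle measured in the same cameras give an offset of about (-0.5,-2) mm, matching the wrist estimate. I'll correct it and descend.

servo_tool(targets=[8,1.6,-1.3,0,12,0,0,0,12,0,0,0,8,0,0,0,4,0,0,0])

```text
time_s: 8.55
eef_pos: [0.5291, 0.2153, 0.1783]
eef_rot: [0.636, 0.306, 0.638, -0.308]
wrist_force: [0.6, -0.1, -5.4]
opening: 0.615
```

servo_tool(targets=[6,0,0,0,6,0,0,0,6,0,0,0,6,0,0,0,4,0,0,0])

```text
time_s: 9.05
eef_pos: [0.5299, 0.2155, 0.1516]
eef_rot: [0.637, 0.307, 0.637, -0.307]
wrist_force: [-0.4, 0.2, -6.1]
opening: 0.617
```

servo_tool(targets=[0,0,0,0,0,0,0,0,2,0,0,0,2,0,0,0,0,0,0,0])

```text
time_s: 9.55
eef_pos: [0.5299, 0.2155, 0.1481]
eef_rot: [0.637, 0.307, 0.637, -0.307]
wrist_force: [-0.4, 0.2, -6.4]
opening: 0.619
```

servo_tool(targets=[2,-0.4,0.8,0,2,0,0,0,1,0,0,0,1,0,0,0,0,0,0,0])

```text
time_s: 10.05
eef_pos: [0.5302, 0.2146, 0.1422]
eef_rot: [0.637, 0.307, 0.637, -0.307]
wrist_force: [0.3, -0.4, -5.9]
opening: 0.61
```

```bash
python3 - <<'E'
from wr import *
o,p,R=obs(); print(o['time_s'],p,o['wrist_force'],o['torque'])
for n,uv in [('scene',(410,185)),('side',(243,160))]:
    im,d=cams.camera(n); cv2.imwrite(f'pics/{n}2.png',cv2.resize(im[uv[1]-60:uv[1]+60,uv[0]-60:uv[0]+60],(390,390),interpolation=cv2.INTER_CUBIC)); np.save(n+'2.npy',d)
cv2.imwrite('pics/c2.png',np.hstack([cv2.imread('pics/scene2.png'),cv2.imread('pics/side2.png')]))
E
```

```text
10.05 [0.53022126 0.21459155 0.1422093 ] [ 0.30441817 -0.36544886 -5.93264155] [-0.01927922  0.03349778  0.02838812]
```

View pics/c2.png

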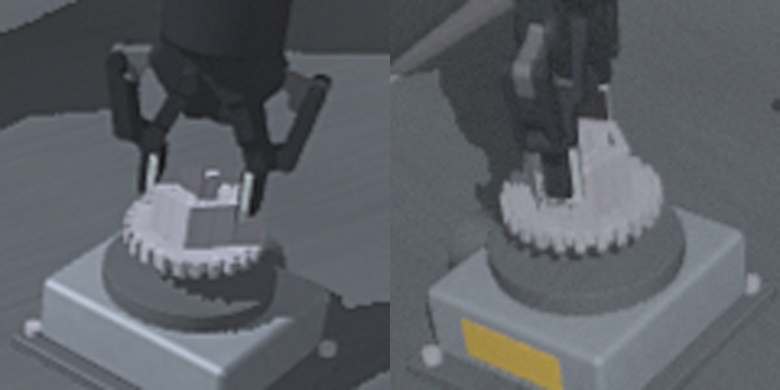

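The nose has come up through the bore: its tip shows at about (210,180) in the left crop. There is no contact force yet, so I continue down gently.

servo_tool(targets=[1,0,0,0,0.5,0,0,0,0.5,0,0,0,0.5,0,0,0,0,0,0,0])

```text
time_s: 10.65
eef_pos: [0.5306, 0.2147, 0.1414]
eef_rot: [0.637, 0.307, 0.637, -0.307]
wrist_force: [-5.0, -2.1, 8.2]
opening: 0.615
```

servo_tool(targets=[0,0,0,0,0.5,0,0,0,0,0,0,0,0,0,0,0,0,0,0,0])

```text
time_s: 11.15
eef_pos: [0.5307, 0.2147, 0.1413]
eef_rot: [0.637, 0.307, 0.637, -0.307]
wrist_force: [-6.7, -3.0, 11.1]
opening: 0.617
```

```bash
python3 - <<'E'
from wr import *
im,d,p,R=grab('k1'); o=obs()[0];print(o['time_s'],p,o['wrist_force'],o['torque'])
for n in['scene','side']:
    i2,d2=cams.camera(n); np.save(n+'3.npy',d2); cv2.imwrite(f'pics/{n}3.png',i2)
    vs,us=np.nonzero(d2>0);P=world(n,d2,us,vs); P=P[(np.hypot(P[:,0]-.529,P[:,1]-.215)<.054)]
    q=P[(P[:,2]>.1)&(P[:,2]<.112)]; h=np.histogram(P[:,2],np.arange(.09,.125,.002)); print(n,h[0].tolist())
    (cx,cy),r=cv2.minEnclosingCircle(q[:,:2].astype(np.float32));print(cx,cy,r,np.median(q[:,2]))
    A=np.c_[q[:,:2]-q[:,:2].mean(0),np.ones(len(q))]; print('tilt',np.linalg.lstsq(A,q[:,2],rcond=None)[0].round(3))
E
```

```text
11.2 [0.53066702 0.21466156 0.1412745 ] [-6.00943837 -2.11008234 11.63025664] [-0.3425048   1.29331343 -0.01786954]
scene [0, 2, 15, 23, 38, 46, 79, 236, 60, 20, 22, 23, 28, 23, 26, 33, 38]
0.5310050845146179 0.2136238068342209 0.048261672258377075 0.10487544798967868
tilt [-0.008  0.006  0.105]
side [0, 0, 10, 41, 49, 31, 87, 304, 165, 28, 34, 23, 27, 21, 20, 28, 23]
0.5269011855125427 0.21562914550304413 0.0478082001209259 0.105562268939118
tilt [0.001 0.005 0.106]
```

View pics/wk1.png

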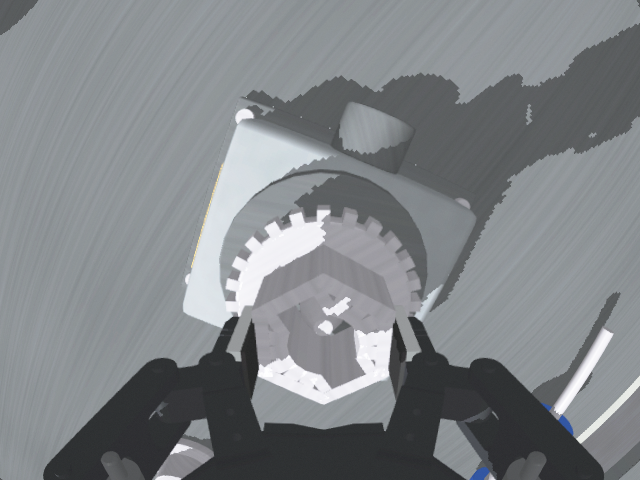

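The gear is level and centred, resting on the key: its underside is about 21 mm above the seat and it is about 40° out of line. Next I turn it while pressing.

servo_tool(targets=[1,0,0,0.12,0.5,0,0,0.12,0,0,0,0.12,0,0,0,0.12,0,0,0,0])

```text
time_s: 11.8
eef_pos: [0.5302, 0.2146, 0.1374]
eef_rot: [0.545, 0.45, 0.546, -0.45]
wrist_force: [-0.6, 0.9, -5.4]
opening: 0.613
```

```bash
python3 - <<'E'
from wr import *
o,p,R=obs();print(o['time_s'],p,np.degrees(np.arctan2(R[1,1],R[0,1])),o['wrist_force'],o['torque'])
E
```

```text
11.8 [0.53019264 0.21457692 0.1374465 ] 10.96541653930157 [-0.56784536  0.86421033 -5.40907496] [-0.06311463 -0.01824223 -0.01906996]
```

The force fell away and the tool has sunk 4 mm, so the keyways are over the key. I'll finish the alignment and lower it.

servo_tool(targets=[2,0,0,0.1,2,0,0,0.1,3,0,0,0,3,0,0,0,0,0,0,0])

```text
time_s: 12.3
eef_pos: [0.5297, 0.2145, 0.1269]
eef_rot: [-0.499, -0.501, -0.499, 0.502]
wrist_force: [0.2, -0.2, -5.7]
opening: 0.619
```

```bash
python3 - <<'E'
from wr import *
o,p,R=obs();print(o['time_s'],p,np.degrees(np.arctan2(R[1,1],R[0,1])),o['wrist_force'],o['torque'])
E
```

```text
12.3 [0.52970941 0.2145157  0.12694551] -0.2589100252990884 [ 0.23885467 -0.24699995 -5.72982501] [ 0.0017293   0.05911598 -0.04998152]
```

servo_tool(targets=[2,0,0,0,2,0,0,0,1.5,0,0,0,0.5,0,0,0,0,0,0,0])

```text
time_s: 12.8
eef_pos: [0.5302, 0.2146, 0.1217]
eef_rot: [-0.498, -0.502, -0.498, 0.502]
wrist_force: [0.4, 0.6, -5.4]
opening: 0.618
```

servo_tool(targets=[0.5,0,0,0,0.5,0,0,0,0.5,0,0,0,0,0,0,0,0,0,0,0])

```text
time_s: 13.3
eef_pos: [0.5303, 0.2147, 0.1205]
eef_rot: [0.498, 0.502, 0.498, -0.502]
wrist_force: [-1.6, -1.0, -4.0]
opening: 0.616
```

servo_tool(targets=[0.5,0,0,0,0.5,0,0,0,0,0,0,0,0,0,0,0,0,0,0,0])

```text
time_s: 13.8
eef_pos: [0.5303, 0.2147, 0.1204]
eef_rot: [0.498, 0.502, 0.498, -0.502]
wrist_force: [-5.3, -0.9, 6.0]
opening: 0.618
```

```bash
python3 - <<'E'
from wr import *
o,p,R=obs();print(o['time_s'],p,o['wrist_force'],o['torque'])
for n in['scene','side']:
    i2,d2=cams.camera(n); cv2.imwrite(f'pics/{n}4.png',i2)
    vs,us=np.nonzero(d2>0);P=world(n,d2,us,vs); P=P[(np.hypot(P[:,0]-.529,P[:,1]-.215)<.054)]
    q=P[(P[:,2]>.08)&(P[:,2]<.09)]; h=np.histogram(P[:,2],np.arange(.07,.105,.002)); print(n,h[0].tolist())
    (cx,cy),r=cv2.minEnclosingCircle(q[:,:2].astype(np.float32));print(cx,cy,r,np.median(q[:,2]))
    A=np.c_[q[:,:2]-q[:,:2].mean(0),np.ones(len(q))]; print('tilt',np.linalg.lstsq(A,q[:,2],rcond=None)[0].round(3))
E
```

```text
13.8 [0.53028273 0.21467393 0.12040442] [-5.29752001 -0.94275024  5.98938741] [-0.25004142  0.80997416  0.00927919]
scene [3, 87, 133, 43, 34, 45, 148, 189, 34, 27, 15, 21, 16, 17, 21, 14, 21]
0.5321033000946045 0.21357689797878265 0.048451315611600876 0.08421065317218047
tilt [-0.005  0.003  0.084]
side [1, 53, 238, 69, 33, 54, 126, 296, 68, 29, 32, 22, 24, 24, 27, 28, 25]
0.5273179411888123 0.21496373414993286 0.047324638813734055 0.0847438304620195
tilt [0.006 0.015 0.085]
```

View pics/side4.png

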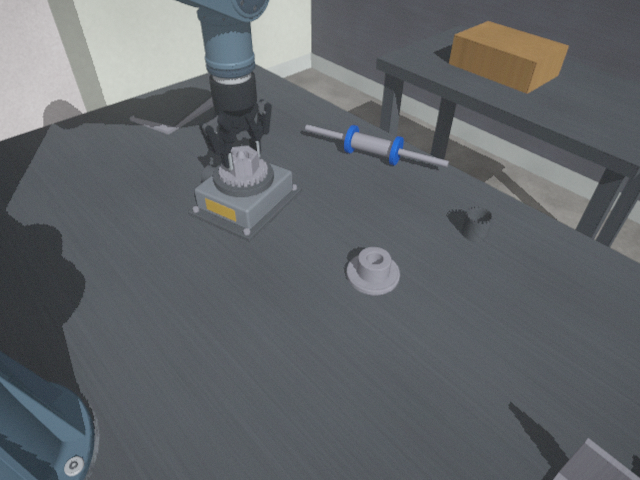

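The flange top is 10 mm above the measured seat and level, so the gear is home. In the side picture it sits at about (243,175) and the bush is unmoved at (374,272). I'll release and retreat.

servo_tool(targets=[-1,0,0,0,0,0,0,0,0,0,0,0,0,0,0,0,0,0,0,0], fingers=85.4)

```text
time_s: 14.4
eef_pos: [0.5304, 0.2146, 0.1203]
eef_rot: [0.498, 0.502, 0.498, -0.502]
wrist_force: [1.2, 0.2, 0.3]
opening: 1.001
```

servo_tool(targets=[0,0,0,0,-5,0,0,0,-10,0,0,0,-20,0,0,0,-30,0,0,0])

```text
time_s: 14.9
eef_pos: [0.5292, 0.2144, 0.1852]
eef_rot: [-0.498, -0.501, -0.499, 0.503]
wrist_force: [0.1, 0.0, -0.4]
opening: 0.997
```

servo_tool(targets=[-35,0,0,0,-35,0,0,0,-20,0,0,0,0,0,0,0,0,0,0,0])

```text
time_s: 15.4
eef_pos: [0.5303, 0.2146, 0.2758]
eef_rot: [0.498, 0.502, 0.498, -0.502]
wrist_force: [-0.4, -0.3, -0.5]
opening: 1.001
```

```bash
python3 - <<'E'
from wr import *
from fit import gmodel
im,d,p,R=grab('f'); o=obs()[0];print(o['time_s'],p,o['wrist_force'],o['opening'])
P,us,vs=wcloud(d,p,R); c=np.array([.5292,.2157]); P=P[np.hypot(P[:,0]-c[0],P[:,1]-c[1])<.07]
q=P[(P[:,2]>.082)&(P[:,2]<.09)]; print(cv2.minEnclosingCircle(q[:,:2].astype(np.float32)),np.median(q[:,2]))
t=P[(P[:,2]>.1145)&(P[:,2]<.121)]; A=np.c_[t[:,:2]-t[:,:2].mean(0),np.ones(len(t))]; print('tilt',np.linalg.lstsq(A,t[:,2],rcond=None)[0].round(3))
b,X,Y=worth(im,d,p,R,c,.117)
M=gmodel(X,Y,.5292,.2157,np.radians(-61)); ct,_=cv2.findContours(M.astype(np.uint8),cv2.RETR_LIST,cv2.CHAIN_APPROX_NONE); b2=b.copy(); cv2.drawContours(b2,ct,-1,(0,0,255),1)
cv2.imwrite('pics/fo.png',np.hstack([b,b2]))
i,dd=cams.camera('scene'); cv2.imwrite('pics/scenef.png',i); print([(x['pixel'],x['score']) for t in('gear','bush') for x in spotter.search_frame('scene',t)[:1]])
E
```

```text
15.45 [0.53027106 0.21464113 0.27580563] [-0.08553409 -0.31424521  0.70138745] 0.9975681247475842
((0.5299281477928162, 0.2154506891965866), 0.04678361862897873) 0.08607998865744079
tilt [ 0.    -0.001  0.118]
[([407.5, 202.2], 0.56), ([293.5, 290.3], 0.82)]
```

View pics/fo.png

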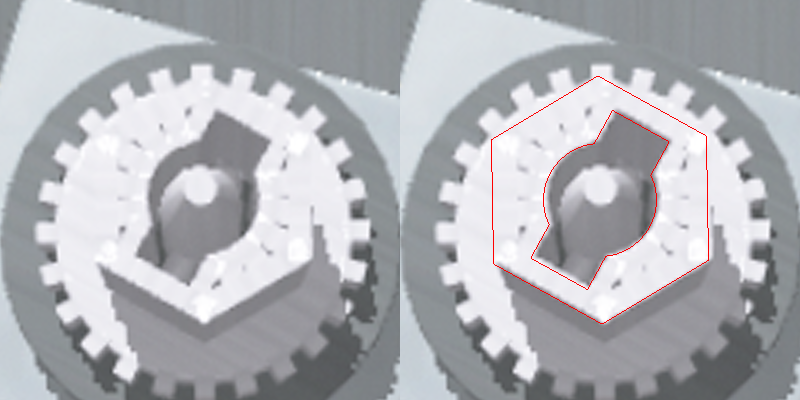

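View pics/scenef.png

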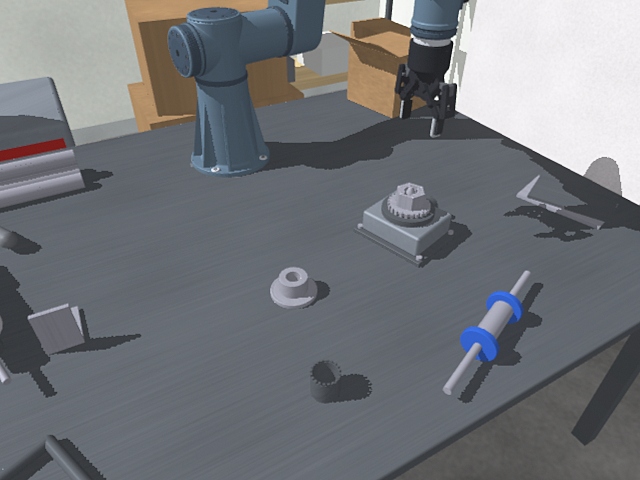

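The rectified wrist view shows the gear centred on the seat and flat, with the nose up through the bore and the keyways at about -61°. The scene view shows the gear on the spindle at (408,205), the bush unmoved at (294,290), and the gripper clear of everything.

```bash
python3 -c "
from bench import workorder; print(workorder.hand_in())"
```

```text
the job is handed in; nothing more can be done
None
```

I gripped the gear by its hexagonal boss and set it over the nose so it rested on the cross key, about 40° out of line and pressed with roughly 17 N. I then turned it under pressure until it dropped over the key, lowered it onto the seat, let go and backed off. The job was handed in at about 15.5 s, with no verdict reported.

- **Gear:** In the last checks its flange top was 10 mm above the seat, tilt was under 0.01 rad, and its centre was within about 1 mm of the spindle axis. The keyways lie at about -61°.
- **Bush:** It still shows at the same place in the picture, about (294,290).
- **Gripper:** It is open, about 155 mm above its release height, and the wrist force reads near zero.

No check failed. The two fixed cameras disagreed by 4–7 mm on absolute positions along x. I relied on the wrist camera and on gear-to-spindle offsets measured within one camera, and those agreed to about 1 mm. My key-angle readings ranged from -60° to -65°, all within the drop tolerance.

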